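# Nest the spouted parts cups in their sloping stand

## Task

Clear the three empty spouted parts cups off the bench: drop one through the matching cutout of the sloping stand until its shoulder rests on the plate, and nest the other two into it as one stack, each fully home, in any order, spouts pointing up the slope. Leave the other things on the bench where they stand.

Things in the scene. Friction and masses are not known exactly. Their poses are not given: they have to be found in the camera images.
- cup_1_mid (a point): centre, half-way up, of one of 3 identical empty spouted aluminium cups, 66 mm tall, open side up (+z), on the bench. +x to the spout, y across its flat sides. Outline from above: back wall x=-30 mm; flat parallel sides y=+-29 mm (58 mm wide) from x=-30 to 10; then slanting in to a blunt spout 18 mm wide at x=38. Two cups stand close: an end of one leaves no finger room at a flat side of the other
- cup_2_mid (a point): as cup_1, same axes. All cups: this centre is 33 mm over the underside. The top 28 mm is an upright collar of the full outline (wall 3 mm), the place to grip; under it, 38 mm over the underside, a flat shoulder steps 5 mm inward all round to a body that tapers to 37 mm wide at the bottom. Weight 55 to 105 g
- cup_3_mid (a point): as cup_1, same axes. Nesting: a cup's body goes inside another's with 2 mm side play when home; its shoulder then rests on the lower one's rim, so each cup adds 28 mm and the collars' flat sides all stay free for fingers. Cups nest only with their spouts the same way
- stand_plate: sloping top plate (105 x 100 x 5 mm) of the fixed grey steel stand, 30 degrees, rising away from the robot. Origin in its upper face, 65 mm over the bench, on the axis of a seated cup; +z square out of the plate, leaning to the robot; +x up the slope
- cutout (a point): same point and axes as stand_plate: the cutout through the plate, of the cups' outline, narrow end up the slope (+x), 52 mm wide, open below. A cup's body drops in along -z with 2 mm side play until its shoulder rests on the plate; its axes are then the plate's and its centre is 5 mm below the upper face (23 and 51 mm above it for the next two)
- capacitor_1: white cylindrical motor capacitor, 39 mm across, 80 mm tall; a loose bystander, to be left alone. Origin at the middle of its underside
- flux_tin: round yellow tin, 65 mm across, 33 mm tall; a loose bystander, to be left alone. Origin at the middle of its underside
- tape_roll_1: black roll of insulating tape lying flat, 63 mm across, 19 mm tall; a loose bystander, to be left alone. Origin at the middle of its underside
- leak_spray: white and blue spray bottle with trigger, 85x66 mm, 193 mm tall; a loose bystander, to be left alone. Origin at the middle of its underside
- tape_measure: yellow tape measure, 33x70 mm, 61 mm tall; a loose bystander, to be left alone. Origin at the middle of its underside

How it is judged:
By the outcome, as a careful person would: the job done as asked, in the order asked, and still so for the second after the job is handed in, with the robot touching nothing.
It also fails if it takes over 64 s, if anything falls off the work surface, if the arm or the gripper's body presses on something with over 40 N, if the wrist force passes 120 N, or if a joint passes its speed limit or range.

## Robot

A 6-joint arm with a two-finger parallel gripper is mounted at the origin on the work surface; the furniture and walls round the work are solid. World frame = base frame: x ahead of the robot, y to its left, z up, the work surface at z = 0. Lengths are in m, angles in degrees, forces in N, time in s.
With the tool pointing down it reaches from about 0.3 to 0.875 m from the base axis. Payload 6.4 kg.
Tool frame: the origin (TCP) lies midway between the tips of the shut fingers; the grasp point (between the pads) lies r.hold_point_z behind it (r.hold_point_z is the distance from the TCP to the grasp point, in m); z points along the fingers, y is the line along which they close (so a half turn about z gives the same grasp; the last joint's range is limited). The gripper opens to 85 mm and grips with 20 to 120 N. Pads are 22 mm wide; open, the fingers measure 114 mm over their backs; the gripper's body (76 mm by 85 mm) begins 54 mm behind the grasp point. The pads swing forward as they close: fully open they stand 13 mm farther back than shut.
Start: joints at [-78.455, 10.359, 92.074, -0, 77.567, -11.82], TCP at [0.228, -0.528, 0.231] pointing down, gripper open.
Joint ranges: [-171.53, 171.53], [-51.25, 118.39], [17.06, 147.69], [-65.23, 245.23], [0, 150.52], [-178.68, 178.68]. Speed limits (degrees/s): [147.25, 147.25, 172.46, 180, 180, 180].

## Interface

Orientations are given as a 3x3 rotation matrix whose columns are the frame's x, y, z axes.
In Python, from workcell import r, eyes, job gives the robot as it stands. The module is installed in compiled form; this text tells all that it offers.
- The arm moves only by the tool servo_tool, never from a script. Its argument "targets" is a list of rows, each a list of 2 entries, a list of its own where there are three numbers: the shift along the world's x, y, z normalised to -1 to 1, where 1 is 30 cm, then the turn about the world's z normalised to -1 to 1, where 1 is 0.5 rad. In form: [[[x, y, z], yaw], ...]. A call has 1 to 12 rows; each row shifts and turns the commanded pose from where the row before left it; what a row does not reach is not made up. A row lasts 1/8 s, in which the tool goes at most 62.5 mm and 10.7 degrees, less where a joint would pass 70% of its speed; a pose out of reach is approached as far as the arm can. A call with a number of a shift or a turn outside -1 to 1 is refused whole. A call with a gripper value outside its range is refused whole. "fingers" is the opening, from 0 (shut) to 1 (fully open), set as the call begins (left out, the last holds). The fingers move at their own pace and stop on an object; "grip_force" is the grip in N (left out, the last holds). Time passes only in rows, so rows that do not move let the fingers close. It gives the time, the measured TCP pose, the force, the opening and the grip force at its end, in the units of the state.
- r.get_state(): the state, without advancing time (a new reading comes with each control period).
- eyes.grab_frame(name): name is "scene" or "top" or "wrist"; returns a dict with "image" (400x640x3 uint8, red, green, blue), "fx", "fy", "cx", "cy" (pixels), "pose" (4x4, takes a point from camera to world coordinates). Camera axes: x right, y up, looking along -z (the intrinsics and any distortion apply to the point x, -y, -z); pixel columns grow to the right and rows downward; lengths in m; the calibration is good to about 2 mm. A picture is of the moment at which its call begins. There is no depth.
- job.job_done(): hands the job in; it is judged then, once.
The state is a dict: "clock": time; "q": joint angles; "dq": joint speeds; "joint_torque": joint torques, N m; "tcp_pos": TCP position; "tcp_rot": TCP orientation; "force": force on the tool from outside, world axes, zero at the start; "moment": the same for the moment, N m; "gripper_width": finger opening in m; "grip_force": force on a finger pad.
Only numpy, scipy, OpenCV 4.12 (cv2) and the standard library are available. Lean on these libraries where they do the work, as an engineer would, in place of code of your own. Each camera call takes 0.05 s, during which the arm holds its last target. There are 200 camera calls.

## Working session

There is one attempt and no reset: what is moved stays moved. The work goes in short steps, Python scripts to look and compute and a tool call to move; the robot and the scene stay as the last step left them, time stands still between calls to the robot, and variables do not carry over. Pictures are saved under pics/ and viewed, at most 10 in all, crops included, and the job is handed in when it is done.

Besides the shell and the picture viewer there is one more tool, called as a command line: name --argument value ..., lists and objects as JSON in quotes. servo_tool: Moves the arm, as the interface text tells. Its arguments: {"type":"object","properties":{"targets":{"type":"array","items":{"type":"array"}},"fingers":{"type":"number"},"grip_force":{"type":"number"}},"required":["targets"]}

```bash
mkdir -p pics
cat > h.py <<'E'
from workcell import r, eyes, job
import numpy as np, cv2
def grab(n,save=None):
    f=eyes.grab_frame(n)
    if save: cv2.imwrite('pics/'+save,f['image'][:,:,::-1])
    return f
def proj(f,P):
    P=np.atleast_2d(P); T=np.linalg.inv(f['pose']); c=P@T[:3,:3].T+T[:3,3]
    return np.c_[f['fx']*c[:,0]/-c[:,2]+f['cx'], f['fy']*c[:,1]/c[:,2]+f['cy']]
def atz(f,uv,z):
    uv=np.atleast_2d(uv); d=np.c_[(uv[:,0]-f['cx'])/f['fx'],-(uv[:,1]-f['cy'])/f['fy'],-np.ones(len(uv))]@f['pose'][:3,:3].T
    o=f['pose'][:3,3]; return o+d*((z-o[2])/d[:,2])[:,None]
def tri(fs,uvs):
    A=np.zeros((3,3));b=np.zeros(3)
    for f,uv in zip(fs,uvs):
        o=f['pose'][:3,3]; d=atz(f,uv,0)[0]-o; d/=np.linalg.norm(d); M=np.eye(3)-np.outer(d,d); A+=M;b+=M@o
    return np.linalg.solve(A,b)
E
python3 - <<'E'
from h import *
for n in ['scene','top']:
    f=grab(n,n+'1.png'); print(n,{k:v for k,v in f.items() if k!='image'})
print(r.hold_point_z,r.get_state())
E
```

```text
scene {'fx': 397.25628148082825, 'fy': 397.25628148082825, 'cx': 321.0831638368452, 'cy': 194.2355123708738, 'pose': array([[-0.75681172,  0.35632874, -0.54796519, -0.08121718],
       [-0.65344563, -0.3923899 ,  0.6473322 ,  0.77565909],
       [ 0.01564707,  0.84797405,  0.52980673,  0.68787146],
       [ 0.        ,  0.        ,  0.        ,  1.        ]])}
top {'fx': 492.4892590917933, 'fy': 492.4892590917933, 'cx': 316.4219262294198, 'cy': 197.79486807797096, 'pose': array([[-0.00738191,  0.98752926, -0.15726242,  0.27842761],
       [-0.99985734, -0.0096785 , -0.01384272,  0.01435019],
       [-0.01519215,  0.1571378 ,  0.98745983,  1.61989385],
       [ 0.        ,  0.        ,  0.        ,  1.        ]])}
0.0187 {'clock': 0.1, 'q': array([-7.84562529e+01,  1.03975568e+01,  9.21269531e+01, -8.05497522e-04,
        7.75682798e+01, -1.18218600e+01]), 'dq': array([-0.02073882, -0.187744  , -0.00190188,  0.03341197, -0.00767081,
        0.05690881]), 'joint_torque': array([ 5.90901309e-04, -4.45876086e+01, -3.52238631e+01, -2.87987732e-04,
        4.15841190e-03,  3.97289114e-06]), 'tcp_pos': array([ 0.22793494, -0.52733741,  0.23046638]), 'tcp_rot': array([[ 9.17991706e-01,  3.96599438e-01, -3.37536417e-04],
       [ 3.96599454e-01, -9.17990394e-01,  1.58397987e-03],
       [ 3.18350340e-04, -1.58794714e-03, -9.99998689e-01]]), 'force': array([0.7609929 , 0.53339004, 0.05335508]), 'moment': array([-0.0330382 , -0.03646371,  0.02073144]), 'grip_force': 0.0, 'gripper_width': 0.08524255125010566}
```

View pics/scene1.png

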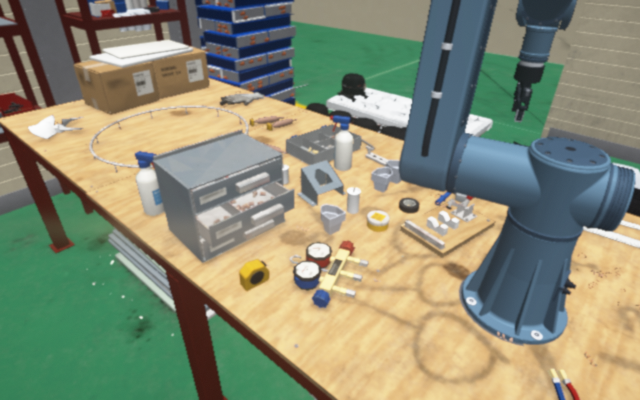

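View pics/top1.png

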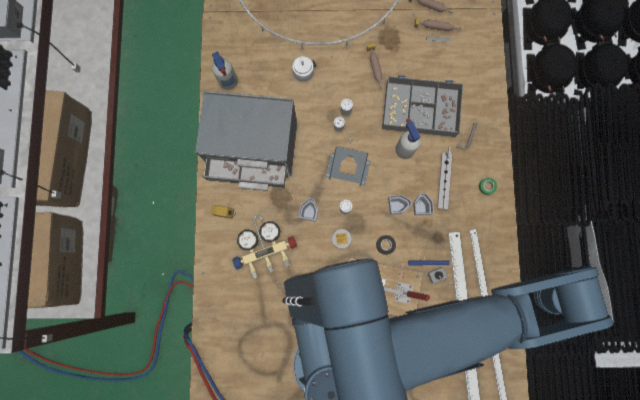

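Scene view: the stand at about (322,183), one cup at (332,218), two cups at about (385,178). Top view: the stand at (349,165), cups at (309,210), (399,204) and (423,204), with the capacitor at (346,206). I'll enlarge both.

Run:
```python
import cv2
a=cv2.imread('pics/top1.png')[135:260,285:445]
cv2.imwrite('pics/c1.png',cv2.resize(a,None,fx=5,fy=4.8 and 5,interpolation=cv2.INTER_CUBIC)[:600])
a=cv2.imread('pics/scene1.png')[140:250,285:445]
cv2.imwrite('pics/c2.png',cv2.resize(a,None,fx=5,fy=5,interpolation=cv2.INTER_CUBIC))
```

```text
(no output)
```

View pics/c1.png

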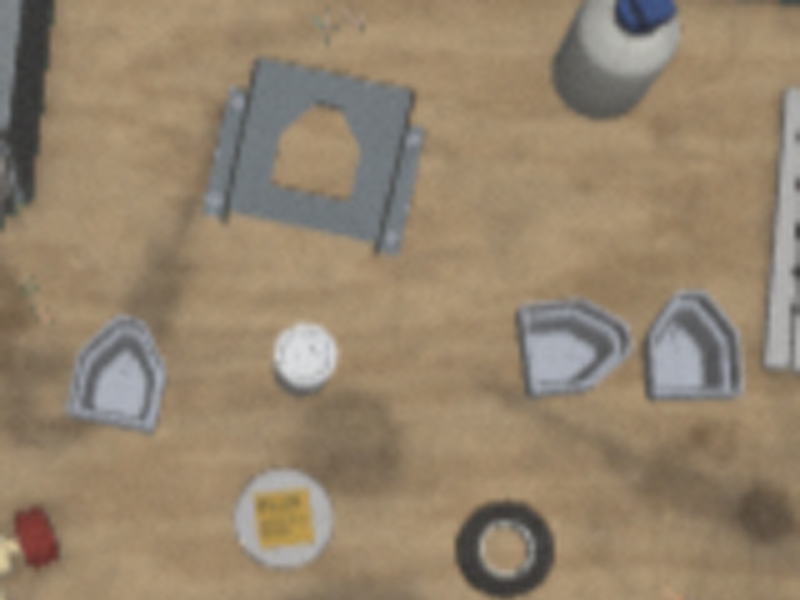

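View pics/c2.png

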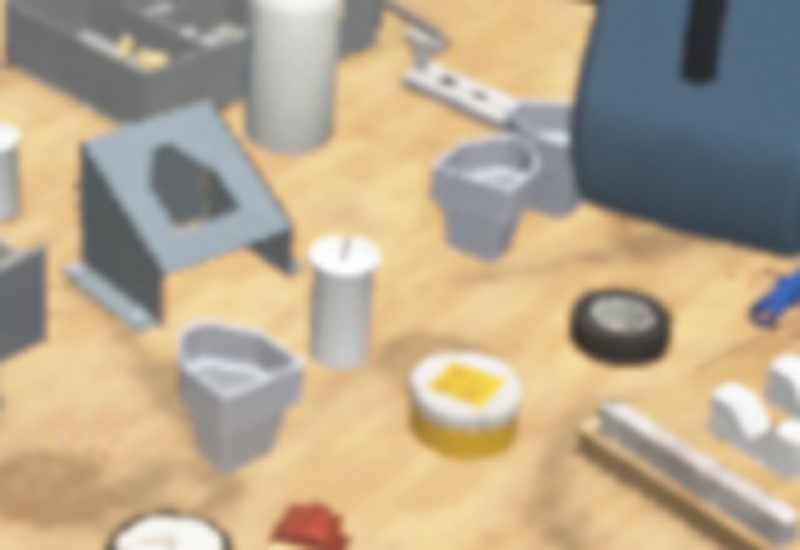

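The crops show the cups' rims, the plate and the cutout clearly. Cup A has its spout up the picture, B points to the right against C's flat side, and C points up. I'll fit the outlines to the corners read off.

```bash
cat > fit.py <<'E'
from h import *
from scipy.optimize import least_squares
OUT=np.array([[-30,29],[-30,-29],[10,-29],[38,-9],[38,9],[10,29]])/1000.
def fitcup(f,uv,z=.066,g=(.6,0,0),o=OUT):
    def P(p):
        c,s=np.cos(p[2]),np.sin(p[2]); return np.c_[o@np.array([[c,s],[-s,c]])+p[:2],np.full(len(o),z)]
    best=min((least_squares(lambda p:(proj(f,P(p))-uv).ravel(),[*atz(f,np.mean(uv,0),z)[0,:2],a]) for a in (0,-1.5,1.5)),key=lambda q:q.cost)
    return best.x, np.sqrt(2*best.cost/len(uv))
E
python3 - <<'E'
from fit import *
ft=grab('top');fs=grab('scene')
T=lambda a:np.array(a)/5.+[285,135]; S=lambda a:np.array(a)/5.+[285,140]
for n,c in dict(A=[(70,412),(157,430),(163,380),(143,325),(115,317),(73,375)],
 B=[(520,308),(530,393),(595,390),(625,358),(630,340),(578,302)][0:0] or [(530,393),(520,308),(578,302),(630,340),(628,356),(595,390)][:0] or [(520,308)[:],(530,393),(595,390),(628,356),(630,340),(578,302)],
 C=[(650,397),(742,395),(738,345),(708,293),(680,293),(648,345)]).items():
    if n=='B': c=[c[0],c[1],c[2],c[3],c[4],c[5]]; c=[c[0],c[1],c[2],c[3],c[4],c[5]]
    uv=T(c)
    if n=='B': uv=uv[[0,1,2,3,4,5]]
    for o in (OUT,):
        p,e=fitcup(ft,uv); print(n,p[:2],np.degrees(p[2]),'rms px',e)
for n,t,s in [('A bl',(70,412),(227,385)),('A br',(157,430),(300,372)),
 ('pl +x+y',(258,60),(82,147)),('+x-y',(413,92),(210,102)),('-x-y',(383,243),(292,230)),('-x+y',(228,212),(162,272)),
 ('cut bl',(272,187),(180,228)),('cut br',(355,198),(240,210)),('tape',(505,549),(620,320)),('flux',(284,519),(465,383)),('cap',(305,355),(345,250))]:
    print(n,tri([ft,fs],[T(t),S(s)]).round(4))
E
```

```text
A [0.48212311 0.0608484 ] -8.674174638324123 rms px 1.7271961596371914
B [ 0.50096512 -0.2267789 ] -86.68084899847516 rms px 1.0817241765597099
C [ 0.49688351 -0.30515894] -0.6628929874781128 rms px 1.0044547440132132
A bl [0.463  0.0919 0.0705]
A br [0.4536 0.0375 0.0551]
pl +x+y [ 0.6863 -0.0306  0.0855]
+x-y [ 0.6632 -0.1291  0.0883]
-x-y [ 0.5767 -0.1119  0.0321]
-x+y [ 0.598  -0.01    0.0382]
cut bl [ 0.6104 -0.0393  0.0522]
cut br [ 0.6048 -0.0931  0.044 ]
tape [ 0.3771 -0.1881  0.0137]
flux [ 0.397  -0.0441  0.0319]
cap [ 0.4969 -0.0577  0.0742]
```

servo_tool --targets '[[[0.113,0.128,0.02],0.3],[[0.113,0.128,0.02],0.3],[[0.113,0.128,0.02],0.3],[[0.113,0.128,0.02],0.3],[[0.113,0.128,0],0.3],[[0.113,0.128,0],0.3],[[0.113,0.128,0],0.3],[[0.113,0.128,0],0.3],[[0,0,0],0],[[0,0,0],0]]' --fingers 1 --grip_force 20

```text
clock: 1.45
tcp_pos: [0.499, -0.2206, 0.255]
tcp_rot: [[-0.037, 0.999, -0.001], [0.999, 0.037, -0.0], [-0.0, -0.001, -1.0]]
force: [0.4, 0.5, -0.3]
gripper_width: 0.0854
grip_force: 0.0
```

Run:
```python
from h import *
f=grab('wrist'); im=f['image'][:,:,::-1]
cv2.imwrite('pics/w1.png',cv2.resize(im,(800,500),interpolation=cv2.INTER_CUBIC))
print(f['pose'].round(4),f['fx'],f['cx'],f['cy']); np.savez('w1.npz',**f)
s=r.get_state();print(s['clock'],s['tcp_pos'],s['q'])
```

```text
[[ 0.9994 -0.0344 -0.0088  0.4967]
 [ 0.0355  0.9606  0.2757 -0.1503]
 [-0.001  -0.2758  0.9612  0.3987]
 [ 0.      0.      0.      1.    ]] 276.1995334230699 316.61329875180263 204.0821407950335
1.5 [ 0.49872749 -0.22120563  0.25508215] [-3.63734636e+01  5.47168687e+00  9.47705887e+01 -2.54584222e-02
  7.97824648e+01 -3.84075132e+01]
```

View pics/w1.png

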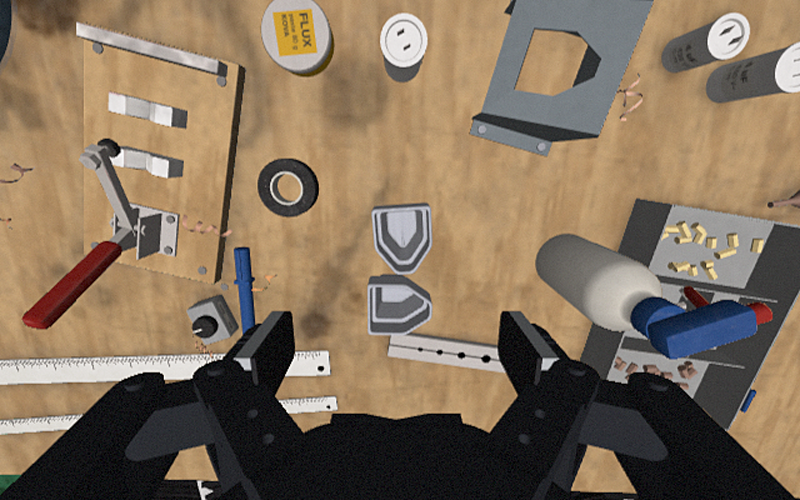

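The wrist view shows cup B (spout down the picture) at about (402,237), cup C (spout to the right) at (398,305), the plate with its cutout at (555,60), and the spray at (610,285), clear of the gripper. I'll make one composite enlargement.

Run:
```python
import numpy as np,cv2
im=np.load('w1.npz')['image'][:,:,::-1]
a=cv2.resize(im[155:275,285:355],None,fx=5,fy=5,interpolation=cv2.INTER_CUBIC)
b=cv2.resize(im[0:120,370:460+70],(430,322),interpolation=cv2.INTER_CUBIC)
b=cv2.resize(im[0:130,375:525],None,fx=3,fy=3,interpolation=cv2.INTER_CUBIC)[:, :450]
c=np.zeros((600,800,3),np.uint8);c[:,:350]=a;c[:390,350:800]=b;cv2.imwrite('pics/w1c.png',c)
```

```text
(no output)
```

View pics/w1c.png

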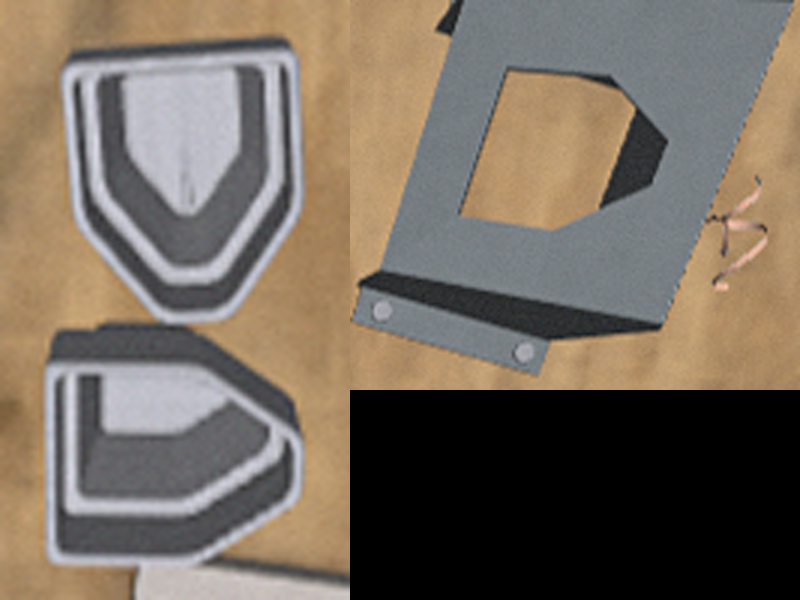

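```bash
cat > plate.py <<'E'
from fit import *
CUT=np.array([[-27,26],[-27,-26],[9.05,-26],[35,-7.5],[35,7.5],[9.05,26]])/1000.
def plateP(p,o=CUT,h=0.):
    y=p[3];c,s=np.cos(y),np.sin(y);C=np.cos(np.pi/6)
    X=np.array([C*c,C*s,.5]);Y=np.array([-s,c,0]);Z=np.cross(X,Y)
    return np.array(p[:3])+o[:,:1]*X+o[:,1:2]*Y+h*Z
E
python3 - <<'E'
from plate import *
f=dict(np.load('w1.npz'))
W=lambda a:np.array(a)/5.+[285,155]
B=[(299,56),(64,62),(77,222),(163,320),(237,318),(300,215)]
C=[(48,365),(50,560),(203,560),(300,497),(300,437),(205,362)]
for n,c in (('B',B),('C',C)):
    p,e=fitcup(f,W(c)); print(n,p[:2],np.degrees(p[2]),e)
uv=(np.array([(507,67),(460,214),(553,229),(652,183),(667,142),(612,77)])-[350,0])/3+[375,0]
for z in (None,.065):
    q=least_squares(lambda p:(proj(f,plateP([p[0],p[1],z or p[2],p[3]]))-uv).ravel(),[.63,-.07,.065,-.2])
    print(q.x[:3],np.degrees(q.x[3]),np.sqrt(2*q.cost/6))
ft=grab('top'); print((proj(ft,plateP([*q.x[:2],.065,q.x[3]]))-[285,135])*5)
sp=(np.array([(540,245),(570,300)])/1.25); print('spray base-ish',atz(f,sp,0.02))
E
```

```text
B [ 0.50672557 -0.22805718] -84.83812514322587 1.1529212326642813
C [ 0.50277941 -0.30560637] 1.6080464747369794 1.10532811254235
[ 0.63408392 -0.06612407  0.05801915] -13.073436482501194 0.7062818271124236
[ 0.63108874 -0.0678629   0.14776568] -13.20689348708289 0.9788436442693406
[[269.24591712 182.15696579]
 [347.5479381  199.26602333]
 [359.42890938 147.18179402]
 [339.80644589 103.02489282]
 [316.88681623  98.06135685]
 [280.46072533 130.0156588 ]]
spray base-ish [[ 0.6627969  -0.24114173  0.02      ]
 [ 0.70842241 -0.30677748  0.02      ]]
```

servo_tool --targets '[[[0.024,0.004,-0.14],0.05],[[0,0,-0.14],0],[[0,0,-0.14],0],[[0,0,-0.14],0],[[0,0,-0.1],0],[[0,0,-0.04],0],[[0,0,0],0]]'

```text
clock: 2.42
tcp_pos: [0.5059, -0.22, 0.0451]
tcp_rot: [[-0.06, 0.998, -0.001], [0.998, 0.06, 0.001], [0.001, -0.001, -1.0]]
force: [-0.2, 0.4, 0.4]
gripper_width: 0.0856
grip_force: 0.0
```

servo_tool --targets '[[[0,0,0],0],[[0,0,0],0],[[0,0,0],0],[[0,0,0],0],[[0,0,0],0],[[0,0,0],0]]' --fingers 0 --grip_force 25

```text
clock: 3.18
tcp_pos: [0.5074, -0.2202, 0.047]
tcp_rot: [[-0.062, 0.998, 0.002], [0.998, 0.062, -0.002], [-0.002, 0.002, -1.0]]
force: [-2.3, 0.3, 6.8]
gripper_width: 0.0576
grip_force: 26.5
```

servo_tool --targets '[[[0,0,0.1],0],[[0,0,0.18],0],[[0,0,0.18],0],[[0,0,0.18],0],[[0,0.1,0.04],0.3],[[0,0.15,0],0.32],[[0.08,0.15,0],0.32],[[0.12,0.1,0],0.32],[[0.14,0,0],0.32],[[0.14,0,0],0.32],[[0.12,0,0],0.32],[[0,0,0],0.32]]'

```text
clock: 4.68
tcp_pos: [0.6881, -0.0691, 0.2483]
tcp_rot: [[-0.973, 0.231, -0.0], [0.231, 0.973, 0.0], [0.0, 0.0, -1.0]]
force: [-0.5, 0.3, -0.9]
gripper_width: 0.0573
grip_force: 28.1
```

servo_tool --targets '[[[0,0,0],0.02],[[0,0,0],0]]'

```text
clock: 4.92
tcp_pos: [0.6862, -0.0694, 0.2495]
tcp_rot: [[-0.973, 0.23, 0.0], [0.23, 0.973, -0.0], [-0.0, -0.0, -1.0]]
force: [-1.0, 0.5, -0.6]
gripper_width: 0.0571
grip_force: 28.1
```

Run:
```python
from h import *
f=grab('wrist'); im=f['image'][:,:,::-1]
cv2.imwrite('pics/w2.png',cv2.resize(im,(800,500),interpolation=cv2.INTER_CUBIC))
np.savez('w2.npz',**f)
s=r.get_state();print(s['clock'],s['tcp_pos'],s['q'],f['pose'].round(3))
```

```text
4.975 [ 0.68617897 -0.06942071  0.24965735] [-1.56120413e+01  2.40319579e+01  7.26812664e+01  1.17855113e-03
  8.32664687e+01 -9.23577587e+01] [[ 0.231 -0.936 -0.267  0.618]
 [ 0.973  0.222  0.065 -0.053]
 [-0.001 -0.275  0.961  0.393]
 [ 0.     0.     0.     1.   ]]
```

View pics/w2.png

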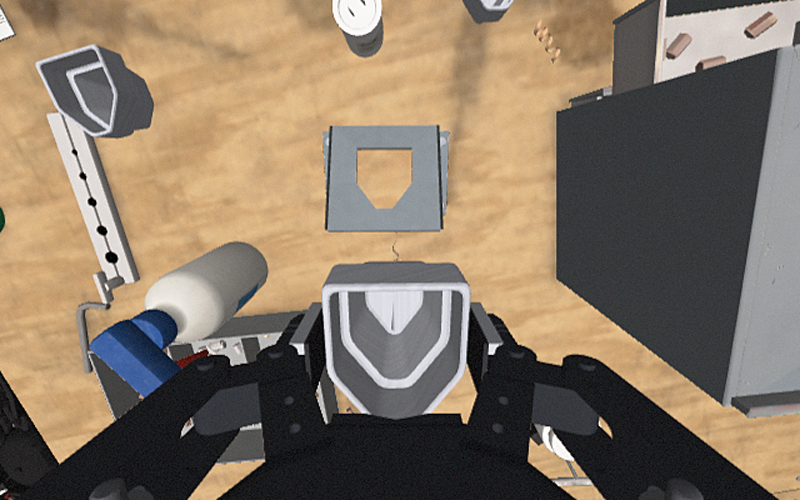

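The view shows the plate square to the held cup, the cutout at (357–411,149–207), and the held cup's rim at the back edge (325–469,283).

Run:
```python
from plate import *
f=dict(np.load('w2.npz')); f1=dict(np.load('w1.npz'))
uv=np.array([(411.5,150),(357,149),(358,187),(374,208),(396,208),(411,187)])/1.25
uv1=(np.array([(507,67),(460,214),(553,229),(652,183),(667,142),(612,77)])-[350,0])/3+[375,0]
q=least_squares(lambda p:(proj(f,plateP(p))-uv).ravel(),[.63,-.07,.065,-.2]);print(q.x[:3],np.degrees(q.x[3]),(proj(f,plateP(q.x))-uv).round(1).tolist())
q=least_squares(lambda p:(proj(f,plateP([p[0],p[1],.065,p[2]]))-uv).ravel(),[.63,-.07,-.2]);print(q.x[:2],np.degrees(q.x[2]),np.sqrt(2*q.cost/6))
q=least_squares(lambda p:np.r_[(proj(f,plateP(p))-uv).ravel(),(proj(f1,plateP(p))-uv1).ravel()],[.63,-.07,.065,-.2]);print('both',q.x[:3],np.degrees(q.x[3]),np.sqrt(2*q.cost/12))
k=r.get_state()['tcp_pos']
c=np.array([(469,283),(325,283)])/1.25
for z in (k[2]+.017,k[2]+.019,k[2]+.021):
    P=atz(f,c,z); m=P.mean(0); w=np.linalg.norm(P[0]-P[1]); a=np.radians(-13.3)
    X=np.array([np.cos(a),np.sin(a)]); Y=np.array([-X[1],X[0]])
    ctr=m[:2]+.03*X; print(z,'w',w,'ctr in tool (x,y):',(ctr-k[:2])@X,(ctr-k[:2])@Y, 'yaw',np.degrees(np.arctan2(*(P[0]-P[1])[:2])))
```

```text
[ 0.63313759 -0.06746525  0.053942  ] -12.94357404995143 [[-0.2, 0.1], [0.9, 1.2], [-0.6, -2.0], [2.0, 1.5], [-2.8, 1.4], [0.7, -2.3]]
[ 0.63248256 -0.06693785] -12.9258435931365 2.361797488310572
both [ 0.63283745 -0.06693652  0.06074538] -13.0381007879604 1.688144519476173
0.26665734719870815 w 0.056189444171499806 ctr in tool (x,y): 0.00774767091362302 0.0011131131230651182 yaw 13.312942719776665
0.26865734719870815 w 0.05530135396670264 ctr in tool (x,y): 0.006997074989529547 0.0011084990359489936 yaw 13.312942719776645
0.27065734719870815 w 0.05441326376190547 ctr in tool (x,y): 0.006246479065436075 0.0011038849488328693 yaw 13.312942719776627
```

Run:
```python
from plate import *
f=dict(np.load('w2.npz')); f1=dict(np.load('w1.npz')); ft=grab('top')
print('can1',tri([ft,f1],[(339,123),(728/1.25,36/1.25)]),'can2',tri([ft,f1],[(346.5,104.5),(795/1.25,68/1.25)]))
p=[.6325,-.0675,.064,np.radians(-13)]
print(proj(f,plateP(p,np.array([[.0565,0],[.0525,0],[-.0485,0],[-.0525,0]])))*1.25)
```

```text
can1 [ 0.7744658  -0.04089434  0.06437534] can2 [ 0.83445164 -0.06542324  0.07063815]
[[383.81697177 233.4870123 ]
 [383.83433985 229.21223859]
 [384.23931579 129.53629424]
 [384.25413033 125.89001876]]
```

servo_tool --targets '[[[0.026,-0.026,0],0],[[0.025,-0.026,-0.08],0],[[0,0,-0.12],0],[[0,0,-0.12],0],[[0,0,-0.085],0],[[0,0,0],0],[[0,0,0],0]]'

```text
clock: 5.9
tcp_pos: [0.7022, -0.0855, 0.128]
tcp_rot: [[-0.974, 0.227, 0.001], [0.227, 0.974, -0.0], [-0.001, -0.0, -1.0]]
force: [-0.3, 0.8, -0.6]
gripper_width: 0.0573
grip_force: 28.1
```

servo_tool --targets '[[[-0.02,0.0046,0],0],[[-0.02,0.0046,0],0],[[-0.02,0.0046,0],0],[[-0.02,0.0046,0],0],[[-0.02,0.0046,0],0],[[-0.01,0.0025,0],0],[[0,0,0],0],[[0,0,0],0]]'

```text
clock: 6.9
tcp_pos: [0.6699, -0.0779, 0.1292]
tcp_rot: [[-0.974, 0.227, 0.003], [0.227, 0.974, -0.001], [-0.003, -0.0, -1.0]]
force: [4.2, -2.3, 5.9]
gripper_width: 0.0573
grip_force: 28.2
```

Run:
```python
from h import *
f=grab('wrist'); im=f['image'][:,:,::-1]
fs=grab('scene'); c=fs['image'][130:220,270:370,::-1]
o=np.zeros((500,800,3),np.uint8)
o[:250,:400]=cv2.resize(im,(400,250)); o[:450,400:]=0
o[:360,400:]=cv2.resize(c,(400,360),interpolation=cv2.INTER_CUBIC)
o[250:500,:400]=cv2.resize(im[200:360,200:456],(400,250))
cv2.imwrite('pics/w3.png',o); np.savez('w3.npz',**f)
s=r.get_state();print(s['clock'],s['tcp_pos'],s['force'])
```

```text
7.0 [ 0.66993789 -0.07792913  0.12915514] [ 3.86879206 -2.31831068  6.83039807]
```

View pics/w3.png

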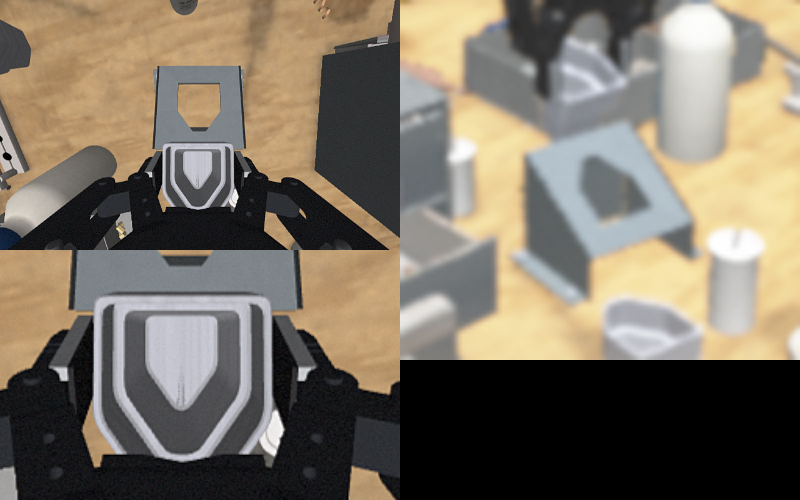

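The cup is tilting the right way, about 20° so far. I'll pull a little more, then measure along an image column.

servo_tool --targets '[[[-0.01,0.0023,0],0],[[-0.01,0.0023,0],0],[[-0.009,0.002,0],0],[[0,0,0],0],[[0,0,0],0]]'

```text
clock: 7.62
tcp_pos: [0.6602, -0.0755, 0.1276]
tcp_rot: [[-0.974, 0.227, 0.0], [0.227, 0.974, -0.0], [-0.0, -0.0, -1.0]]
force: [4.7, -2.7, 0.8]
gripper_width: 0.0574
grip_force: 27.4
```

Run:
```python
from h import *
f=grab('wrist'); np.savez('w4.npz',**f)
for g in (dict(np.load('w3.npz')),f):
    c=g['image'][:,310:324].mean((1,2)).round().astype(int); print([f'{i}:{c[i]}' for i in range(205,335,2)])
    row=g['image'][255:275].mean((0,2)).round().astype(int);
s=r.get_state();print(s['clock'],s['tcp_pos'],s['force'])
```

```text
['205:59', '207:61', '209:64', '211:140', '213:133', '215:134', '217:133', '219:133', '221:132', '223:134', '225:138', '227:61', '229:148', '231:200', '233:188', '235:202', '237:209', '239:107', '241:132', '243:200', '245:198', '247:198', '249:198', '251:198', '253:198', '255:198', '257:198', '259:198', '261:198', '263:198', '265:199', '267:199', '269:198', '271:198', '273:198', '275:197', '277:198', '279:196', '281:195', '283:194', '285:195', '287:192', '289:193', '291:193', '293:191', '295:183', '297:174', '299:155', '301:126', '303:71', '305:75', '307:77', '309:75', '311:74', '313:75', '315:73', '317:74', '319:75', '321:74', '323:74', '325:73', '327:73', '329:65', '331:185', '333:202']
['205:149', '207:149', '209:148', '211:150', '213:130', '215:58', '217:60', '219:61', '221:59', '223:63', '225:138', '227:133', '229:135', '231:115', '233:201', '235:201', '237:107', '239:122', '241:209', '243:200', '245:203', '247:156', '249:137', '251:141', '253:140', '255:137', '257:184', '259:198', '261:197', '263:197', '265:197', '267:197', '269:197', '271:198', '273:197', '275:198', '277:197', '279:198', '281:197', '283:197', '285:196', '287:196', '289:196', '291:194', '293:195', '295:193', '297:193', '299:191', '301:192', '303:189', '305:189', '307:189', '309:187', '311:183', '313:175', '315:162', '317:136', '319:105', '321:67', '323:68', '325:68', '327:68', '329:68', '331:67', '333:69']
7.675 [ 0.66016372 -0.07550107  0.12764951] [ 3.4649516  -2.24659202  1.15508638]
```

servo_tool --targets '[[[-0.0097,0.0022,0],0],[[0,0,0],0],[[0,0,0.05],0],[[0,0,0.117],0],[[-0.07,0.018,0],0],[[-0.08,0.018,0],0],[[-0.065,0.017,0],0],[[0,0,-0.123],0],[[0,0,-0.1],0],[[0,0,0],0],[[0,0,0],0]]'

```text
clock: 9.05
tcp_pos: [0.5929, -0.0587, 0.112]
tcp_rot: [[-0.974, 0.227, -0.0], [0.227, 0.974, 0.0], [0.0, 0.0, -1.0]]
force: [-0.1, -0.5, 0.1]
gripper_width: 0.0572
grip_force: 27.3
```

Run:
```python
from h import *
f=grab('wrist'); im=f['image'][:,:,::-1]; np.savez('w5.npz',**f)
fs=grab('scene'); c=fs['image'][150:220,280:360,::-1]
o=np.zeros((600,800,3),np.uint8)
o[:400,:400]=cv2.resize(im[150:350,220:420],(400,400)); o[:350,400:]=cv2.resize(c,(400,350),interpolation=cv2.INTER_CUBIC)
cv2.imwrite('pics/w5.png',o)
k=r.get_state();d=k['tcp_pos'][:2]-[.6325,-.0675];a=np.radians(-13);print(k['clock'],k['tcp_pos'],k['force'],'s,l',d@[np.cos(a),np.sin(a)],d@[-np.sin(a),np.cos(a)])
```

```text
9.15 [ 0.59363876 -0.05905623  0.11274169] [ 0.95070576 -0.40495237 -0.30656841] s,l -0.039764663040541874 -0.0005145199122243625
```

View pics/w5.png

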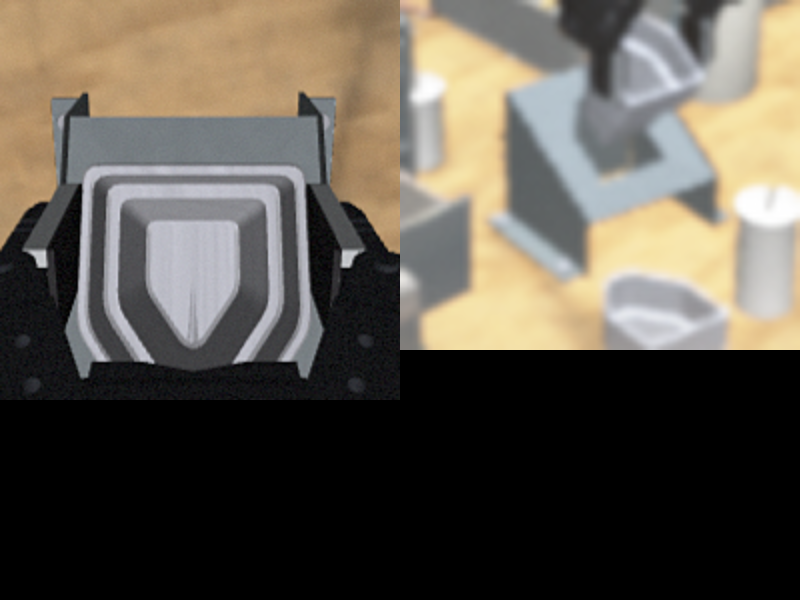

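The wrist view shows the tilted cup's rim at (83–304,170) centred on the plate, and the scene view shows it square over the cutout. I'll insert it along the plate's normal.

servo_tool --targets '[[[0.0068,-0.0016,-0.012],0],[[0.0068,-0.0016,-0.012],0],[[0.0068,-0.0016,-0.012],0],[[0.0068,-0.0016,-0.012],0],[[0.0068,-0.0016,-0.012],0],[[0.0068,-0.0016,-0.012],0],[[0.0068,-0.0016,-0.012],0],[[0.0068,-0.0016,-0.012],0]]'

```text
clock: 10.15
tcp_pos: [0.601, -0.0608, 0.0803]
tcp_rot: [[-0.974, 0.226, -0.019], [0.226, 0.974, 0.004], [0.019, -0.001, -1.0]]
force: [-31.6, 4.8, 16.3]
gripper_width: 0.0572
grip_force: 43.4
```

servo_tool --targets '[[[0.0068,-0.0016,-0.012],0],[[0.0068,-0.0016,-0.012],0],[[0,0,0],0]]'

```text
clock: 10.52
tcp_pos: [0.6039, -0.0616, 0.0717]
tcp_rot: [[-0.974, 0.226, -0.021], [0.226, 0.974, 0.004], [0.022, -0.001, -1.0]]
force: [-29.3, 3.4, 11.8]
gripper_width: 0.0573
grip_force: 45.3
```

servo_tool --targets '[[[-0.015,0.0035,0],0],[[-0.015,0.0035,0],0],[[0,0,0],0]]'

```text
clock: 10.9
tcp_pos: [0.6036, -0.0613, 0.0747]
tcp_rot: [[-0.974, 0.227, -0.001], [0.227, 0.974, 0.001], [0.001, 0.0, -1.0]]
force: [-2.6, 1.5, -1.7]
gripper_width: 0.0574
grip_force: 43.7
```

```bash
cat > st.py <<'E'
from h import *
def st():
    k=r.get_state();d=k['tcp_pos'][:2]-[.6325,-.0675];a=np.radians(-13);print(round(k['clock'],2),k['tcp_pos'].round(4),'F',k['force'].round(1),'M',k['moment'].round(2),'s,l mm',(1e3*d@[np.cos(a),np.sin(a)]).round(1),(1e3*d@[-np.sin(a),np.cos(a)]).round(1))
def col(g,a=205,b=345):
    c=g['image'][:,310:324].mean((1,2)).round().astype(int); d=np.diff(c)
    print('edges',[(int(i),int(c[i-1]),int(c[i+2])) for i in range(a,b) if abs(c[i+1]-c[i-1])>30])
E
python3 - <<'E'
from st import *
st()
for n in ('w4','w5'): col(dict(np.load(n+'.npz')))
f=grab('wrist');np.savez('w6.npz',**f);col(f)
E
```

```text
10.9 [ 0.6036 -0.0613  0.0747] F [-2.6  1.5 -1.7] M [0.28 0.43 0.04] s,l mm -29.6 -0.4
edges [(213, 157, 58), (214, 130, 60), (223, 58, 138), (224, 63, 134), (231, 119, 201), (232, 115, 195), (236, 201, 113), (237, 172, 122), (239, 113, 209), (240, 122, 202), (246, 203, 134), (247, 193, 137), (256, 137, 202), (257, 148, 198), (318, 136, 76), (319, 122, 67), (320, 105, 68), (334, 69, 18), (335, 61, 19)]
edges [(208, 158, 122), (232, 106, 192), (233, 124, 191), (236, 191, 109), (237, 186, 117), (238, 152, 114), (241, 114, 199), (242, 134, 196), (248, 197, 133), (249, 187, 138), (259, 138, 196), (260, 141, 192), (321, 142, 90), (322, 128, 70), (323, 109, 64), (334, 66, 18), (335, 58, 19)]
edges [(334, 157, 12), (335, 132, 18)]
```

Run:
```python
import numpy as np
im=np.load('w6.npz')['image']
for c in (265,280,295,317,340,355):
    print(c,[int(v) for v in im[100:345:6,c-2:c+3].mean((1,2))])
```

```text
265 [139, 144, 136, 131, 141, 142, 140, 139, 140, 138, 134, 135, 146, 145, 141, 143, 145, 142, 129, 162, 117, 96, 79, 67, 60, 63, 62, 62, 60, 60, 65, 73, 98, 147, 152, 126, 119, 119, 117, 61, 9]
280 [69, 141, 134, 137, 144, 144, 145, 139, 133, 128, 137, 143, 147, 149, 146, 141, 142, 148, 131, 162, 161, 164, 164, 173, 158, 130, 81, 70, 72, 71, 71, 70, 70, 67, 64, 136, 125, 134, 156, 18, 14]
295 [59, 141, 134, 142, 146, 141, 139, 132, 131, 136, 144, 140, 137, 142, 143, 144, 147, 142, 128, 159, 160, 161, 163, 176, 159, 176, 177, 178, 173, 174, 175, 152, 153, 156, 157, 157, 153, 107, 67, 19, 14]
317 [134, 131, 131, 147, 146, 138, 130, 132, 134, 147, 148, 149, 147, 145, 142, 140, 137, 142, 135, 160, 164, 161, 164, 175, 159, 171, 178, 175, 174, 175, 180, 155, 155, 153, 153, 155, 152, 146, 144, 139, 15]
340 [129, 135, 147, 147, 142, 132, 134, 136, 148, 146, 143, 135, 142, 144, 143, 141, 145, 143, 120, 159, 161, 156, 155, 168, 157, 175, 179, 172, 176, 168, 147, 138, 141, 147, 149, 148, 130, 71, 105, 18, 12]
355 [132, 138, 143, 141, 141, 136, 136, 141, 143, 139, 134, 135, 140, 140, 143, 143, 146, 144, 119, 165, 159, 160, 155, 162, 155, 139, 111, 101, 95, 84, 77, 78, 80, 64, 98, 158, 122, 155, 140, 18, 13]
```

Run:
```python
from h import *
im=np.load('w6.npz')['image'][:,:,::-1]
c=grab('scene')['image'][150:220,280:360,::-1]
o=np.zeros((400,800,3),np.uint8)
o[:,:400]=cv2.resize(im[150:350,220:420],(400,400)); o[:350,400:]=cv2.resize(c,(400,350),interpolation=cv2.INTER_CUBIC)
cv2.imwrite('pics/w6.png',o)
```

```text
(no output)
```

View pics/w6.png

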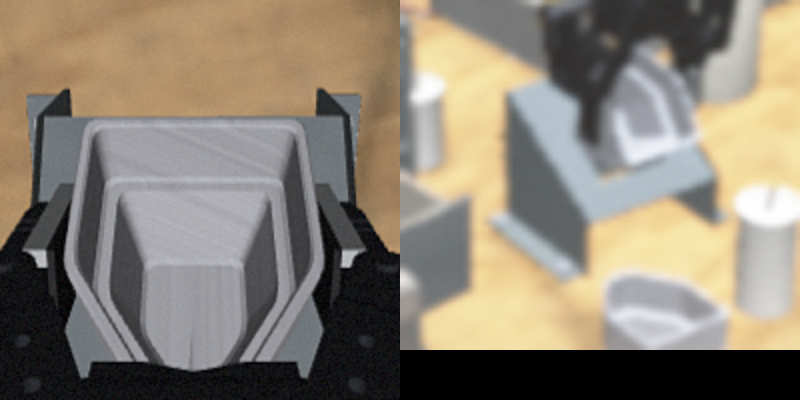

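The cup over-tilted during insertion: the back wall's inside now faces the camera. I'll fit the cup's pose from the two pictures.

```bash
cat > pose.py <<'E'
from st import *
from scipy.optimize import least_squares
M=np.array([[-30,-29,66],[-30,29,66],[10,-29,66],[10,29,66],[-16.5,-15.5,3],[-16.5,15.5,3]])/1000.
O=np.array([.6325,-.0675,.065]);a=np.radians(-13);D=np.array([np.cos(a),np.sin(a),0]);L=np.array([-D[1],D[0],0])
def model(p,M=M):  # p: s,l,z of cup centre (h=33), tilt, yaw offset
    t=p[3];X=np.cos(t)*D+np.sin(t)*np.array([0,0,1]);Z=-np.sin(t)*D+np.cos(t)*np.array([0,0,1])
    return np.array([O[0],O[1],0])+p[0]*D+p[1]*L+[0,0,p[2]]+M[:,:1]*X+M[:,1:2]*L+(M[:,2:]-.033)*Z
def fitpose(f,uv,M=M,t0=.6):
    q=least_squares(lambda p:(proj(f,model(p,M))-uv).ravel(),[-.03,0,.09,t0]);p=q.x
    px=p[0]*.866+(p[2]-.065)*.5;pz=-p[0]*.5+(p[2]-.065)*.866
    print('s,l,z',(p[:3]*1e3).round(1),'tilt',np.degrees(p[3]).round(1),'plate x,z of centre',(px*1e3).round(1),(pz*1e3).round(1),'rms',np.sqrt(2*q.cost/len(uv)).round(2)); return p
E
python3 - <<'E'
from pose import *
for n,v in (('w5',[(83,168),(304,168),(80,318),(308,318),(147,220),(239,220)]),('w6',[(83,122),(303,122),(66,266),(324,264),(148,265),(242,265)])):
    f=dict(np.load(n+'.npz')); p=fitpose(f,np.array(v)/2.+[220,150]); c=f['pose'][:3,3]-[O[0],O[1],0]; print('cup-cam s,z',(p[0]-c@D)*1e3,(p[2]-c[2])*1e3)
E
```

```text
s,l,z [-12.4   0.2 101.3] tilt 28.4 plate x,z of centre 7.4 37.7 rms 2.19
cup-cam s,z 97.84010175918397 -154.33859598228648
s,l,z [-10.9   0.4  82.5] tilt 54.5 plate x,z of centre -0.6 20.6 rms 0.89
cup-cam s,z 88.26250203002189 -135.93711021246884
```

servo_tool --targets '[[[-0.013,0.003,0.023],0],[[-0.0224,0.0052,-0.0133],0],[[0,0,0],0],[[0.0065,-0.0015,-0.0115],0],[[0.0065,-0.0015,-0.0115],0],[[0.0065,-0.0015,-0.0115],0],[[0.0065,-0.0015,-0.0115],0],[[0,0,0],0]]'

```text
clock: 12.0
tcp_pos: [0.6012, -0.0609, 0.0637]
tcp_rot: [[-0.974, 0.227, -0.0], [0.227, 0.974, 0.0], [0.0, 0.0, -1.0]]
force: [-0.2, 1.3, -0.3]
gripper_width: 0.0574
grip_force: 43.8
```

```bash
cat >> st.py <<'E'
def prof(f):
    im=f['image'].mean(2)
    print('col',[int(v) for v in im[196:336:3,308:326].mean(1)])
E
python3 - <<'E'
from pose import *
st(); prof(dict(np.load('w6.npz'))); f=grab('wrist');np.savez('w7.npz',**f); prof(f)
E
```

```text
12.0 [ 0.6012 -0.0609  0.0637] F [-0.2  1.3 -0.3] M [ 0.    0.03 -0.03] s,l mm -31.9 -0.6
col [138, 140, 143, 147, 132, 161, 159, 160, 160, 160, 161, 163, 163, 163, 174, 169, 158, 176, 173, 175, 177, 177, 176, 175, 177, 177, 175, 174, 181, 154, 156, 157, 157, 157, 156, 156, 156, 156, 156, 156, 156, 155, 154, 154, 153, 153, 115]
col [140, 140, 139, 139, 142, 161, 160, 161, 159, 159, 161, 162, 162, 164, 171, 168, 157, 175, 174, 174, 176, 176, 177, 176, 177, 175, 176, 174, 181, 153, 156, 155, 156, 156, 156, 156, 156, 156, 156, 155, 155, 155, 153, 151, 151, 151, 110]
```

servo_tool --targets '[[[0.004,-0.001,-0.0072],0],[[0.004,-0.001,-0.0072],0],[[0.01,-0.0023,0.002],0],[[0.01,-0.0023,0.002],0],[[0.01,-0.0023,0.002],0],[[0.01,-0.0023,0.002],0],[[0,0,0],0]]'

```text
clock: 12.92
tcp_pos: [0.6122, -0.0632, 0.0609]
tcp_rot: [[-0.974, 0.226, -0.008], [0.226, 0.974, 0.002], [0.009, 0.0, -1.0]]
force: [-9.0, 1.6, 5.6]
gripper_width: 0.057
grip_force: 44.9
```

Run:
```python
from pose import *
st(); f=grab('wrist');np.savez('w8.npz',**f); prof(f)
im=f['image'].mean(2)
for y in (225,240,255,270,285): print(y,[int(v) for v in im[y-1:y+2,246:390:3].mean(0)])
```

```text
12.93 [ 0.6122 -0.0632  0.0609] F [-9.   1.6  5.6] M [0.37 1.94 0.  ] s,l mm -20.8 -0.4
col [144, 150, 114, 113, 164, 172, 155, 154, 154, 156, 156, 158, 157, 187, 165, 169, 170, 169, 172, 173, 171, 172, 172, 171, 171, 169, 183, 164, 164, 165, 165, 165, 164, 164, 164, 165, 164, 165, 164, 164, 163, 160, 162, 161, 161, 160, 121]
225 [122, 120, 120, 120, 110, 174, 86, 64, 113, 144, 154, 155, 158, 161, 159, 160, 159, 157, 156, 160, 157, 156, 157, 158, 155, 156, 157, 156, 152, 151, 157, 155, 158, 151, 153, 154, 156, 153, 148, 123, 69, 84, 160, 110, 120, 119, 121, 121]
240 [118, 122, 116, 113, 169, 135, 59, 62, 59, 153, 168, 169, 167, 165, 168, 171, 164, 166, 163, 161, 160, 167, 167, 172, 168, 167, 169, 167, 164, 169, 168, 163, 169, 165, 169, 163, 165, 160, 153, 62, 68, 65, 132, 160, 113, 115, 118, 116]
255 [74, 73, 51, 166, 157, 60, 62, 64, 126, 169, 173, 71, 86, 139, 165, 174, 171, 174, 175, 172, 171, 172, 172, 171, 172, 173, 171, 172, 174, 171, 167, 165, 166, 171, 152, 103, 79, 169, 162, 140, 63, 64, 59, 150, 157, 44, 76, 76]
270 [17, 16, 72, 169, 107, 61, 63, 55, 131, 165, 107, 77, 74, 72, 77, 146, 169, 171, 172, 171, 169, 172, 171, 169, 169, 170, 173, 171, 174, 171, 170, 171, 140, 91, 83, 81, 83, 106, 162, 134, 65, 66, 64, 102, 158, 76, 9, 11]
285 [49, 12, 103, 167, 147, 66, 61, 133, 165, 165, 67, 71, 72, 73, 75, 101, 165, 167, 164, 166, 168, 168, 167, 166, 162, 165, 163, 165, 163, 168, 166, 171, 116, 81, 82, 81, 82, 76, 168, 161, 146, 63, 57, 128, 165, 89, 10, 46]
```

servo_tool --targets '[[[0,0,0],0],[[0,0,0],0],[[0,0,0],0],[[0,0,0],0]]' --fingers 1

```text
clock: 13.48
tcp_pos: [0.6158, -0.0643, 0.0623]
tcp_rot: [[-0.974, 0.227, 0.0], [0.227, 0.974, -0.0], [-0.0, -0.0, -1.0]]
force: [-0.0, 0.8, -0.1]
gripper_width: 0.0852
grip_force: 0.0
```

Run:
```python
from pose import *
st(); f=grab('wrist');np.savez('w9.npz',**f); prof(f)
im=f['image'].mean(2)
for y in (225,240,255,270,285): print(y,[int(v) for v in im[y-1:y+2,246:390:3].mean(0)])
```

```text
13.47 [ 0.6158 -0.0643  0.0623] F [-0.   0.8 -0.1] M [ 0.01  0.   -0.06] s,l mm -17.0 -0.7
col [116, 118, 117, 117, 118, 119, 134, 182, 106, 113, 119, 186, 186, 127, 134, 135, 135, 130, 185, 184, 183, 183, 183, 183, 183, 183, 183, 183, 183, 182, 181, 180, 179, 178, 177, 174, 168, 151, 117, 76, 63, 61, 61, 63, 62, 58, 105]
225 [123, 121, 121, 122, 116, 188, 158, 69, 89, 106, 111, 113, 111, 114, 115, 114, 115, 114, 116, 114, 115, 115, 113, 115, 115, 115, 114, 114, 114, 116, 116, 114, 115, 116, 116, 115, 116, 108, 106, 102, 88, 113, 176, 119, 121, 120, 121, 122]
240 [121, 120, 121, 121, 119, 190, 135, 63, 63, 160, 185, 185, 98, 115, 133, 135, 133, 135, 134, 133, 135, 134, 136, 135, 135, 139, 136, 135, 134, 135, 133, 133, 131, 137, 134, 120, 83, 181, 158, 63, 68, 59, 171, 153, 117, 119, 121, 123]
255 [121, 121, 119, 121, 131, 193, 69, 60, 61, 155, 183, 111, 78, 79, 80, 78, 158, 186, 184, 185, 183, 188, 185, 184, 182, 186, 184, 183, 181, 186, 189, 162, 83, 86, 83, 89, 81, 186, 172, 95, 67, 65, 148, 175, 119, 121, 119, 118]
270 [120, 120, 120, 121, 174, 171, 57, 57, 53, 154, 181, 81, 78, 76, 79, 79, 153, 185, 181, 184, 184, 188, 185, 181, 181, 185, 181, 185, 182, 187, 185, 164, 89, 85, 83, 87, 83, 186, 179, 151, 67, 68, 153, 171, 118, 121, 121, 122]
285 [120, 121, 121, 120, 188, 152, 60, 61, 49, 165, 178, 73, 69, 67, 67, 68, 81, 157, 182, 181, 181, 187, 187, 185, 179, 182, 180, 185, 180, 186, 187, 147, 65, 68, 71, 76, 74, 187, 179, 166, 61, 65, 75, 177, 120, 119, 120, 119]
```

Run:
```python
from pose import *
f=dict(np.load('w9.npz'))
fitpose(f,np.array([(260.,215),(373.,215),(293,249.5),(341,249.5)]),M[[0,1,4,5]])
f=dict(np.load('w5.npz'))
fitpose(f,np.array([(261.5,234),(372,234),(293.5,260),(339.5,260)]),M[[0,1,4,5]])
```

```text
s,l,z [-0.6 -0.1 58.2] tilt 28.8 plate x,z of centre -4.0 -5.6 rms 1.79
s,l,z [-14.1   0.2 106.1] tilt 27.2 plate x,z of centre 8.4 42.7 rms 1.41
```

Released, the cup dropped home: tilt 29°, centre about 5.6 mm below the face. Now for cup A.

servo_tool --targets '[[[0,0,0.08],0],[[0,0,0.17],0],[[0,0,0.17],0],[[0,0,0.08],0],[[-0.112,0.1045,0],0.08],[[-0.112,0.1045,0],0.074],[[-0.112,0.1045,0],0],[[-0.113,0.1045,0],0],[[0,0,0],0],[[0,0,0],0]]'

```text
clock: 14.78
tcp_pos: [0.4816, 0.0609, 0.2127]
tcp_rot: [[-0.989, 0.151, 0.001], [0.151, 0.989, -0.001], [-0.002, -0.0, -1.0]]
force: [-0.3, -1.2, 0.1]
gripper_width: 0.0856
grip_force: 0.0
```

Run:
```python
from pose import *
st(); f=grab('wrist');np.savez('w10.npz',**f)
P=lambda c,a:np.array([[c[0]+x*np.cos(a)-y*np.sin(a),c[1]+x*np.sin(a)+y*np.cos(a),.066] for x,y in np.array([[-30,29],[-30,-29],[10,-29],[10,29]])/1000])
print('predicted rim',proj(f,P((.488,.060),np.radians(-8.7))).round().tolist())
im=f['image']; u=proj(f,P((.488,.060),np.radians(-8.7))).mean(0).astype(int); print(u)
# metal mask: low saturation vs wood
h=cv2.cvtColor(im,cv2.COLOR_RGB2HSV); m=((h[...,1]<50)).astype(np.uint8)
x0,y0=max(u[0]-60,0),max(u[1]-60,0)
n,lab,stt,cen=cv2.connectedComponentsWithStats(cv2.morphologyEx(m,cv2.MORPH_CLOSE,np.ones((3,3))))
for i in range(1,n):
    if stt[i,4]>400: print(stt[i],cen[i].round())
```

```text
14.78 [0.4816 0.0609 0.2127] F [-0.3 -1.2  0.1] M [0.02 0.02 0.03] s,l mm -175.9 91.1
predicted rim [[344.0, 170.0], [289.0, 170.0], [290.0, 207.0], [343.0, 207.0]]
[316 188]
[  0   0  23  20 407] [10.  9.]
[ 39   0  41  23 745] [60. 10.]
[ 90   0  37  27 783] [109.  11.]
[ 154    0   25   66 1245] [166.  32.]
[ 406   24   60   48 1138] [436.  48.]
[ 457   46   66   70 3346] [490.  80.]
[ 393   65   72   95 3495] [427. 117.]
[ 186   98   59   59 1603] [215. 127.]
[  68  103   63   53 2311] [ 98. 129.]
[ 291  166   56   65 2939] [318. 195.]
[    0   174   640   226 72679] [351. 327.]
[ 194  194   51   48 1609] [219. 218.]
```

servo_tool --targets '[[[0,0.008,-0.13],0],[[0,0,-0.15],0],[[0,0,-0.14],0],[[0,0,-0.1],0],[[0,0,-0.04],0],[[0,0,0],0]]'

```text
clock: 15.58
tcp_pos: [0.4811, 0.063, 0.0438]
tcp_rot: [[-0.988, 0.152, -0.001], [0.152, 0.988, 0.0], [0.001, -0.0, -1.0]]
force: [0.5, 0.1, 0.8]
gripper_width: 0.0858
grip_force: 0.0
```

servo_tool --targets '[[[0,0,0],0],[[0,0,0],0],[[0,0,0],0],[[0,0,0],0],[[0,0,0],0],[[0,0,0],0]]' --fingers 0 --grip_force 25

```text
clock: 16.32
tcp_pos: [0.4824, 0.0633, 0.0458]
tcp_rot: [[-0.989, 0.151, 0.003], [0.151, 0.989, -0.001], [-0.003, -0.0, -1.0]]
force: [-0.6, -1.0, 6.5]
gripper_width: 0.0579
grip_force: 26.4
```

servo_tool --targets '[[[0,0,0.1],0],[[0,0,0.2],0],[[0,0,0.2],0],[[0,0,0.18],0],[[0.116,-0.106,0],-0.08],[[0.116,-0.106,0],-0.074],[[0.116,-0.106,0],0],[[0.116,-0.106,0],0],[[0.116,-0.106,0],0],[[0.117,-0.105,0],0],[[0,0,-0.1],0],[[0,0,-0.1],0]]'

```text
clock: 17.82
tcp_pos: [0.6903, -0.1276, 0.1875]
tcp_rot: [[-0.974, 0.227, 0.001], [0.227, 0.974, -0.0], [-0.001, 0.0, -1.0]]
force: [0.0, -0.4, -1.5]
gripper_width: 0.0583
grip_force: 27.5
```

servo_tool --targets '[[[0,0,-0.12],0],[[0,0,-0.087],0],[[0,0,0],0],[[0,0,0],0]]'

```text
clock: 18.32
tcp_pos: [0.6908, -0.1271, 0.1276]
tcp_rot: [[-0.974, 0.227, 0.002], [0.227, 0.974, -0.001], [-0.002, -0.0, -1.0]]
force: [-0.2, 0.3, -0.2]
gripper_width: 0.0584
grip_force: 27.4
```

```bash
python3 -c "
from st import *
st()"
```

```text
18.32 [ 0.6908 -0.1271  0.1276] F [-0.2  0.3 -0.2] M [-0.05 -0.03 -0.  ] s,l mm 70.2 -45.0
```

servo_tool --targets '[[[-0.02,0.0046,0],0],[[-0.02,0.0046,0],0],[[-0.016,0.0037,0],0],[[-0.016,0.0037,0],0],[[-0.016,0.0037,0],0],[[-0.016,0.0037,0],0],[[-0.016,0.0037,0],0],[[-0.012,0.0028,0],0],[[-0.012,0.0028,0],0],[[0,0,0],0],[[0,0,0],0]]'

```text
clock: 19.7
tcp_pos: [0.6478, -0.1173, 0.1274]
tcp_rot: [[-0.974, 0.227, 0.003], [0.227, 0.974, -0.001], [-0.003, -0.0, -1.0]]
force: [3.9, 0.0, 4.4]
gripper_width: 0.0575
grip_force: 27.2
```

```bash
cat >> pose.py <<'E'
def rows(f,ys):
    im=f['image'].mean(2)
    for y in ys: print(y,[int(v) for v in im[y-1:y+2,246:390:3].mean(0)])
E
python3 - <<'E'
from pose import *
st(); f=grab('wrist');np.savez('w11.npz',**f); prof(f); rows(f,(232,245,262,275))
E
```

```text
19.7 [ 0.6478 -0.1173  0.1274] F [3.9 0.  4.4] M [-0.16 -1.    0.02] s,l mm 26.1 -45.1
col [118, 117, 117, 116, 116, 116, 117, 117, 118, 117, 117, 119, 187, 110, 120, 199, 191, 174, 139, 141, 142, 141, 190, 188, 190, 189, 188, 189, 189, 189, 189, 188, 188, 188, 186, 185, 184, 183, 183, 181, 167, 139, 102, 62, 65, 63, 50]
232 [140, 140, 135, 138, 141, 140, 174, 193, 190, 193, 191, 194, 191, 192, 194, 188, 184, 191, 199, 195, 189, 188, 189, 187, 191, 188, 190, 198, 200, 191, 185, 192, 191, 189, 191, 193, 193, 194, 190, 191, 190, 167, 126, 126, 126, 125, 127, 124]
245 [140, 76, 79, 81, 18, 173, 179, 61, 67, 74, 191, 190, 196, 193, 194, 195, 190, 194, 191, 187, 184, 189, 189, 196, 194, 195, 197, 192, 191, 193, 191, 192, 188, 190, 190, 189, 188, 178, 98, 68, 67, 170, 166, 8, 81, 77, 76, 128]
262 [78, 35, 13, 13, 8, 200, 162, 62, 67, 163, 190, 206, 81, 84, 83, 95, 140, 196, 192, 192, 191, 193, 190, 190, 188, 190, 193, 188, 193, 191, 195, 146, 100, 91, 92, 91, 194, 186, 174, 67, 69, 157, 184, 0, 2, 13, 24, 78]
275 [38, 3, 8, 14, 0, 197, 138, 62, 66, 159, 188, 143, 82, 83, 81, 83, 159, 192, 190, 188, 188, 191, 190, 189, 185, 191, 190, 186, 191, 190, 193, 170, 87, 90, 90, 91, 131, 184, 164, 64, 64, 135, 181, 24, 11, 19, 14, 34]
```

Run:
```python
from pose import *
f=dict(np.load('w11.npz')); p=fitpose(f,np.array([(261,231),(372.5,231),(293.5,260.5),(339.5,260.5)]),M[[0,1,4,5]])
print('rel TCP s,l,z',p[0]*1e3-26.1,p[1]*1e3+45.1,p[2]*1e3-127.4)
f=dict(np.load('w9.npz')); p=fitpose(f,np.array([(260.,215),(373.,215),(293,249.5),(341,249.5)]),M[[0,1,4,5]])
```

```text
s,l,z [ 51.1 -44.6 123.4] tilt 29.0 plate x,z of centre 73.5 25.0 rms 1.27
rel TCP s,l,z 25.03164215658768 0.5373309487444828 -4.027904775878099
s,l,z [-0.6 -0.1 58.2] tilt 28.8 plate x,z of centre -4.0 -5.6 rms 1.79
```

servo_tool --targets '[[[0,0,0.06],0],[[0,0,0.14],0],[[-0.063,0.053,0],0],[[-0.063,0.053,0],0],[[-0.063,0.053,0],0],[[-0.064,0.0515,0],0],[[0,0,-0.105],0],[[0,0,-0.1],0],[[0,0,0],0],[[0,0,0],0]]'

```text
clock: 21.0
tcp_pos: [0.571, -0.0539, 0.1255]
tcp_rot: [[-0.974, 0.227, -0.0], [0.227, 0.974, -0.0], [0.0, -0.0, -1.0]]
force: [-0.6, -0.4, -0.9]
gripper_width: 0.0575
grip_force: 27.3
```

Run:
```python
from pose import *
st(); f=grab('wrist');np.savez('w12.npz',**f); prof(f); rows(f,(245,275))
```

```text
21.0 [ 0.571  -0.0539  0.1255] F [-0.6 -0.4 -0.9] M [-0.02  0.01 -0.01] s,l mm -63.0 -0.6
col [156, 157, 155, 155, 153, 152, 152, 152, 152, 159, 162, 109, 193, 113, 123, 204, 196, 179, 143, 145, 144, 151, 194, 194, 194, 194, 194, 194, 194, 193, 194, 193, 192, 192, 192, 191, 189, 187, 187, 182, 167, 139, 105, 64, 67, 65, 52]
245 [142, 77, 81, 82, 20, 184, 185, 64, 69, 76, 199, 195, 199, 198, 199, 199, 199, 201, 195, 191, 188, 193, 194, 202, 200, 197, 201, 199, 195, 200, 193, 196, 194, 193, 196, 194, 194, 184, 103, 71, 65, 176, 171, 17, 83, 80, 80, 121]
275 [30, 16, 10, 13, 1, 200, 141, 66, 67, 162, 193, 148, 86, 84, 82, 84, 164, 195, 195, 193, 194, 196, 193, 195, 188, 195, 194, 191, 197, 195, 200, 173, 87, 94, 94, 94, 136, 188, 169, 66, 68, 141, 186, 19, 14, 12, 10, 37]
```

servo_tool --targets '[[[0.0077,-0.0018,-0.0119],0],[[0.0077,-0.0018,-0.0119],0],[[0.0067,-0.0015,-0.0119],0],[[0.0067,-0.0015,-0.0119],0],[[0,0,0],0]]'

```text
clock: 21.68
tcp_pos: [0.5794, -0.0558, 0.1098]
tcp_rot: [[-0.974, 0.227, -0.001], [0.227, 0.974, 0.0], [0.001, 0.0, -1.0]]
force: [0.9, -0.3, -0.2]
gripper_width: 0.0575
grip_force: 27.3
```

servo_tool --targets '[[[0.0067,-0.0015,-0.0119],0],[[0.0067,-0.0015,-0.0119],0],[[0,0,0],0]]'

```text
clock: 22.05
tcp_pos: [0.5835, -0.0567, 0.1027]
tcp_rot: [[-0.974, 0.227, -0.001], [0.227, 0.974, 0.0], [0.001, 0.0, -1.0]]
force: [0.9, 0.1, -0.7]
gripper_width: 0.0575
grip_force: 27.3
```

servo_tool --targets '[[[0.0067,-0.0015,-0.0119],0],[[0.0067,-0.0015,-0.0119],0],[[0.0067,-0.0015,-0.0119],0],[[0,0,0],0]]'

```text
clock: 22.55
tcp_pos: [0.5895, -0.058, 0.092]
tcp_rot: [[-0.974, 0.227, -0.001], [0.227, 0.974, 0.0], [0.001, 0.0, -1.0]]
force: [0.4, 0.1, -1.0]
gripper_width: 0.0571
grip_force: 27.3
```

servo_tool --targets '[[[0.005,-0.0011,-0.009],0],[[0,0,0],0]]'

```text
clock: 22.8
tcp_pos: [0.5911, -0.0584, 0.0896]
tcp_rot: [[-0.974, 0.227, -0.0], [0.227, 0.974, 0.0], [0.0, -0.0, -1.0]]
force: [-0.5, 0.3, -0.5]
gripper_width: 0.0574
grip_force: 27.3
```

servo_tool --targets '[[[0,0,0],0],[[0,0,0],0],[[0,0,0],0],[[0,0,0],0]]' --fingers 1

```text
clock: 23.3
tcp_pos: [0.5912, -0.0584, 0.0898]
tcp_rot: [[-0.974, 0.227, 0.0], [0.227, 0.974, -0.0], [-0.0, -0.0, -1.0]]
force: [0.4, 0.3, 0.2]
gripper_width: 0.0854
grip_force: 0.0
```

Run:
```python
from pose import *
st(); f=grab('wrist');np.savez('w13.npz',**f); prof(f); rows(f,(232,245,260,275))
```

```text
23.3 [ 0.5912 -0.0584  0.0898] F [0.4 0.3 0.2] M [-0.03 -0.05  0.05] s,l mm -42.3 -0.4
col [142, 143, 142, 141, 141, 145, 149, 153, 115, 116, 117, 130, 183, 107, 107, 185, 185, 128, 134, 134, 132, 187, 183, 182, 182, 182, 182, 181, 182, 182, 182, 182, 180, 181, 179, 179, 178, 177, 176, 161, 138, 102, 60, 61, 61, 61, 47]
232 [35, 125, 121, 120, 119, 118, 162, 186, 182, 186, 182, 185, 183, 181, 182, 177, 173, 178, 185, 184, 176, 175, 177, 177, 180, 177, 180, 185, 189, 180, 174, 181, 178, 174, 179, 183, 178, 178, 179, 182, 184, 156, 117, 121, 117, 120, 124, 39]
245 [28, 120, 119, 119, 120, 122, 194, 69, 61, 53, 179, 180, 187, 180, 181, 180, 181, 182, 175, 169, 168, 171, 174, 177, 177, 176, 177, 176, 173, 178, 173, 176, 172, 174, 179, 181, 181, 167, 70, 67, 54, 179, 118, 121, 119, 119, 119, 44]
260 [99, 121, 119, 120, 120, 154, 176, 61, 61, 102, 186, 190, 77, 78, 78, 89, 118, 186, 186, 183, 183, 187, 183, 183, 179, 183, 185, 181, 187, 183, 183, 131, 95, 87, 87, 85, 187, 177, 123, 67, 60, 173, 149, 121, 124, 119, 118, 85]
275 [122, 122, 119, 119, 119, 185, 154, 59, 60, 158, 182, 195, 78, 78, 80, 78, 155, 183, 183, 184, 183, 183, 185, 183, 179, 184, 183, 182, 187, 182, 189, 170, 85, 86, 85, 87, 187, 177, 170, 68, 61, 149, 177, 117, 119, 120, 120, 129]
```

Run:
```python
from pose import *
f=dict(np.load('w13.npz')); fitpose(f,np.array([(262.5,230.),(371,230),(293.7,257.5),(339.5,257.5)]),M[[0,1,4,5]])
f=dict(np.load('w9.npz')); fitpose(f,np.array([(260.,215),(373.,215),(293,249.5),(341,249.5)]),M[[0,1,4,5]])
# column signature along back: seam between stacked collars; saved for comparison
im=f['image'];
```

```text
s,l,z [-16.8   0.1  81.4] tilt 27.7 plate x,z of centre -6.3 22.6 rms 1.5
s,l,z [-0.6 -0.1 58.2] tilt 28.8 plate x,z of centre -4.0 -5.6 rms 1.79
```

servo_tool --targets '[[[0,0,0.08],0],[[0,0,0.17],0],[[0,0,0.17],0],[[0,0,0.1],0],[[-0.064,-0.165,0],0.13],[[-0.064,-0.165,0],0.13],[[-0.064,-0.165,0],0.13],[[-0.063,-0.165,0],0.123],[[-0.063,-0.165,0],0],[[0,0,-0.1],0],[[0,0,0],0],[[0,0,0],0]]'

```text
clock: 24.85
tcp_pos: [0.4961, -0.3056, 0.2165]
tcp_rot: [[-1.0, -0.028, 0.0], [-0.028, 1.0, -0.0], [-0.0, -0.0, -1.0]]
force: [1.1, -0.3, 0.1]
gripper_width: 0.0855
grip_force: 0.0
```

Run:
```python
from pose import *
st(); f=grab('wrist');np.savez('w14.npz',**f)
c=(.5028,-.3056);a=np.radians(1.6)
P=np.array([[c[0]+x*np.cos(a)-y*np.sin(a),c[1]+x*np.sin(a)+y*np.cos(a),.066] for x,y in np.array([[-30,29],[-30,-29],[10,-29],[10,29],[38,0]])/1000])
print(proj(f,P).round().tolist())
h=cv2.cvtColor(f['image'],cv2.COLOR_RGB2HSV); m=((h[...,1]<50)).astype(np.uint8)
n,lab,stt,cen=cv2.connectedComponentsWithStats(m)
for i in range(1,n):
    if stt[i,4]>1000: print(stt[i],cen[i].round())
```

```text
24.85 [ 0.4961 -0.3056  0.2165] F [ 1.1 -0.3  0.1] M [ 0.02 -0.    0.01] s,l mm -79.3 -262.7
[[343.0, 170.0], [289.0, 170.0], [290.0, 206.0], [342.0, 206.0], [316.0, 230.0]]
[    0     0   121   387 15559] [ 38. 185.]
[ 145    0   46  124 2382] [168.  60.]
[ 201    0   45  118 3629] [224.  57.]
[ 393   55   57   59 2048] [422.  84.]
[ 519   75   64   61 1846] [549. 105.]
[ 290  166   54   64 2853] [316. 194.]
[ 491  175   75   45 2234] [529. 196.]
[ 237  178   37  149 3236] [254. 244.]
[  403   240   172   160 10986] [492. 312.]
[ 574  267   66  133 5368] [616. 329.]
[ 320  296   49   43 1452] [342. 316.]
[  97  305  135   95 3281] [159. 350.]
```

servo_tool --targets '[[[0,0,-0.14],0],[[0,0,-0.15],0],[[0,0,-0.14],0],[[0,0,-0.1],0],[[0,0,-0.04],0],[[0,0,0],0]]'

```text
clock: 25.65
tcp_pos: [0.4962, -0.3057, 0.0452]
tcp_rot: [[-1.0, -0.029, 0.0], [-0.029, 1.0, -0.0], [-0.0, -0.0, -1.0]]
force: [0.9, 0.4, 0.6]
gripper_width: 0.0854
grip_force: 0.0
```

servo_tool --targets '[[[0,0,0],0],[[0,0,0],0],[[0,0,0],0],[[0,0,0],0],[[0,0,0],0],[[0,0,0],0]]' --fingers 0 --grip_force 25

```text
clock: 26.4
tcp_pos: [0.4968, -0.3066, 0.0466]
tcp_rot: [[-1.0, -0.028, 0.002], [-0.028, 1.0, -0.002], [-0.002, -0.002, -1.0]]
force: [-0.4, 1.6, 7.0]
gripper_width: 0.0572
grip_force: 26.6
```

servo_tool --targets '[[[0,0,0.1],0],[[0,0,0.2],0],[[0,0,0.2],0],[[0,0,0.18],0],[[0,0.15,0],-0.13],[[0.05,0.15,0],-0.13],[[0.12,0.15,0],-0.13],[[0.16,0.148,0],-0.123],[[0.16,0,0],0],[[0.157,0,0],0],[[0,0,-0.1],0],[[0,0,-0.1],0]]'

```text
clock: 27.9
tcp_pos: [0.6883, -0.1283, 0.1882]
tcp_rot: [[-0.974, 0.226, 0.001], [0.226, 0.974, -0.0], [-0.001, -0.0, -1.0]]
force: [-0.2, -0.2, -0.4]
gripper_width: 0.0571
grip_force: 28.0
```

servo_tool --targets '[[[0,0,-0.12],0],[[0,0,-0.087],0],[[0,0,0],0],[[0,0,0],0]]'

```text
clock: 28.4
tcp_pos: [0.6885, -0.1288, 0.1283]
tcp_rot: [[-0.974, 0.227, 0.002], [0.227, 0.974, -0.001], [-0.002, -0.0, -1.0]]
force: [0.1, -1.0, -0.1]
gripper_width: 0.0573
grip_force: 28.0
```

```bash
python3 -c "
from st import *
st()"
```

```text
28.4 [ 0.6885 -0.1288  0.1283] F [ 0.1 -1.  -0.1] M [-0.02  0.01 -0.05] s,l mm 68.3 -47.1
```

servo_tool --targets '[[[-0.02,0.0046,0],0],[[-0.017,0.004,0],0],[[-0.016,0.0037,0],0],[[-0.016,0.0037,0],0],[[-0.016,0.0037,0],0],[[-0.016,0.0037,0],0],[[-0.016,0.0037,0],0],[[-0.012,0.0028,0],0],[[-0.012,0.0028,0],0],[[0,0,0],0],[[0,0,0],0]]'

```text
clock: 29.78
tcp_pos: [0.647, -0.1191, 0.1288]
tcp_rot: [[-0.974, 0.227, 0.004], [0.227, 0.974, -0.001], [-0.005, -0.0, -1.0]]
force: [3.5, -1.1, 6.9]
gripper_width: 0.0575
grip_force: 28.6
```

Run:
```python
from pose import *
st(); f=grab('wrist');np.savez('w15.npz',**f); prof(f); rows(f,(245,262,275))
```

```text
29.77 [ 0.647  -0.1191  0.1288] F [ 3.5 -1.1  6.9] M [-0.06 -0.95 -0.01] s,l mm 25.7 -47.0
col [111, 111, 111, 108, 108, 108, 109, 111, 111, 111, 111, 137, 190, 113, 117, 197, 193, 154, 141, 141, 142, 169, 191, 190, 191, 190, 190, 190, 190, 190, 191, 191, 190, 188, 187, 186, 184, 183, 182, 175, 159, 124, 89, 65, 65, 64, 50]
245 [142, 77, 77, 80, 21, 117, 193, 65, 65, 63, 190, 189, 193, 191, 190, 190, 191, 192, 192, 186, 183, 189, 188, 194, 192, 192, 193, 190, 192, 193, 190, 189, 187, 188, 192, 191, 191, 181, 106, 71, 60, 180, 131, 14, 82, 76, 75, 127]
262 [79, 33, 15, 5, 10, 202, 160, 63, 65, 135, 192, 203, 81, 85, 80, 88, 129, 193, 191, 190, 192, 192, 193, 191, 186, 193, 190, 189, 192, 191, 194, 180, 96, 90, 92, 91, 200, 184, 177, 66, 65, 155, 195, 10, 11, 16, 24, 78]
275 [41, 14, 17, 18, 8, 199, 165, 65, 64, 161, 192, 172, 83, 81, 81, 83, 163, 193, 189, 191, 188, 193, 194, 190, 184, 192, 190, 190, 190, 191, 197, 168, 84, 92, 91, 93, 133, 185, 167, 65, 66, 159, 186, 6, 11, 8, 14, 30]
```

Run:
```python
from pose import *
f=dict(np.load('w15.npz')); p=fitpose(f,np.array([(261.5,230),(372,230),(293.5,258.8),(339.5,258.8)]),M[[0,1,4,5]])
print('rel TCP s,l,z',p[0]*1e3-25.7,p[1]*1e3+47.0,p[2]*1e3-128.8)
```

```text
s,l,z [ 50.5 -46.5 123.2] tilt 28.6 plate x,z of centre 72.9 25.2 rms 1.38
rel TCP s,l,z 24.841555182258833 0.5006299344113714 -5.561612956530794
```

servo_tool --targets '[[[0,0,0.07],0],[[0,0,0.12],0],[[0,0,0.097],0],[[-0.076,0.0573,0],0],[[-0.076,0.0573,0],0],[[-0.076,0.0573,0],0],[[-0.075,0.0573,0],0],[[0,0,-0.107],0],[[0,0,-0.106],0],[[0,0,0],0],[[0,0,0],0]]'

```text
clock: 31.2
tcp_pos: [0.5548, -0.05, 0.1501]
tcp_rot: [[-0.974, 0.227, 0.0], [0.227, 0.974, -0.0], [-0.0, -0.0, -1.0]]
force: [1.4, 0.6, -1.5]
gripper_width: 0.0574
grip_force: 27.7
```

Run:
```python
from pose import *
st(); f=grab('wrist');np.savez('w16.npz',**f); prof(f)
```

```text
31.2 [ 0.5548 -0.05    0.1501] F [ 1.4  0.6 -1.5] M [ 0.02  0.01 -0.01] s,l mm -79.7 -0.4
col [164, 163, 161, 160, 161, 160, 159, 156, 155, 155, 157, 128, 199, 118, 124, 209, 201, 161, 147, 148, 148, 177, 200, 200, 199, 199, 199, 199, 200, 199, 199, 198, 198, 197, 196, 196, 194, 193, 192, 183, 167, 131, 95, 68, 68, 68, 52]
```

servo_tool --targets '[[[0.0085,-0.0019,-0.0119],0],[[0.0077,-0.0018,-0.0119],0],[[0.0067,-0.0015,-0.0119],0],[[0.0067,-0.0015,-0.0119],0],[[0.0067,-0.0015,-0.0119],0],[[0.0067,-0.0015,-0.0119],0],[[0,0,0],0]]'

```text
clock: 32.12
tcp_pos: [0.5673, -0.0527, 0.127]
tcp_rot: [[-0.974, 0.227, -0.001], [0.227, 0.974, 0.0], [0.001, 0.0, -1.0]]
force: [-0.4, -0.4, -0.8]
gripper_width: 0.0575
grip_force: 27.7
```

servo_tool --targets '[[[0.0067,-0.0015,-0.0119],0],[[0.0067,-0.0015,-0.0119],0],[[0.0067,-0.0015,-0.0119],0],[[0,0,0],0]]'

```text
clock: 32.62
tcp_pos: [0.5733, -0.0541, 0.1163]
tcp_rot: [[-0.974, 0.227, -0.001], [0.227, 0.974, 0.0], [0.001, 0.0, -1.0]]
force: [1.1, 0.7, -0.8]
gripper_width: 0.0575
grip_force: 27.7
```

servo_tool --targets '[[[0.0045,-0.001,-0.008],0],[[0,0,0],0]]'

```text
clock: 32.88
tcp_pos: [0.5748, -0.0544, 0.1142]
tcp_rot: [[-0.974, 0.227, -0.0], [0.227, 0.974, 0.0], [0.0, 0.0, -1.0]]
force: [-0.7, -0.4, -1.3]
gripper_width: 0.0577
grip_force: 27.7
```

servo_tool --targets '[[[0,0,0],0],[[0,0,0],0],[[0,0,0],0],[[0,0,0],0]]' --fingers 1

```text
clock: 33.38
tcp_pos: [0.5748, -0.0545, 0.1144]
tcp_rot: [[-0.974, 0.227, 0.0], [0.227, 0.974, -0.0], [-0.0, -0.0, -1.0]]
force: [0.4, -1.0, 0.6]
gripper_width: 0.0854
grip_force: 0.0
```

Run:
```python
from pose import *
st(); f=grab('wrist');np.savez('w17.npz',**f); prof(f); rows(f,(232,245,260,275))
```

```text
33.38 [ 0.5748 -0.0545  0.1144] F [ 0.4 -1.   0.6] M [ 0.02 -0.02 -0.02] s,l mm -59.1 -0.3
col [152, 150, 150, 149, 147, 146, 146, 145, 149, 154, 156, 95, 185, 141, 116, 198, 190, 161, 137, 138, 138, 175, 188, 187, 187, 188, 187, 187, 189, 186, 187, 187, 186, 185, 185, 183, 182, 181, 178, 165, 142, 105, 63, 64, 62, 62, 48]
232 [145, 127, 141, 35, 126, 121, 126, 180, 182, 189, 183, 187, 189, 185, 188, 180, 177, 185, 192, 191, 186, 186, 188, 187, 190, 188, 189, 196, 199, 190, 187, 191, 191, 186, 193, 194, 190, 192, 188, 188, 180, 132, 123, 131, 34, 133, 137, 119]
245 [132, 115, 135, 33, 124, 120, 194, 136, 64, 64, 181, 185, 191, 190, 190, 189, 193, 191, 188, 184, 182, 186, 187, 192, 190, 190, 194, 190, 186, 190, 186, 187, 182, 186, 186, 187, 184, 175, 69, 69, 105, 181, 122, 124, 43, 129, 96, 108]
260 [143, 147, 76, 105, 124, 127, 194, 69, 64, 52, 178, 191, 77, 81, 81, 95, 119, 184, 186, 186, 188, 189, 185, 183, 182, 185, 186, 185, 190, 188, 182, 132, 102, 89, 87, 89, 189, 183, 95, 69, 55, 184, 122, 123, 54, 111, 114, 122]
275 [153, 156, 43, 130, 123, 145, 187, 63, 66, 93, 187, 195, 76, 81, 80, 81, 136, 188, 186, 186, 184, 192, 187, 187, 182, 189, 189, 185, 191, 189, 193, 173, 84, 91, 90, 87, 193, 181, 147, 69, 63, 169, 168, 120, 130, 29, 109, 112]
```

Run:
```python
from pose import *
f=dict(np.load('w17.npz')); p=fitpose(f,np.array([(263.,230.8),(370.5,230.8),(293.8,258.7),(339.3,258.7)]),M[[0,1,4,5]])
# rim width subpixel, rows 260-280, for nest2(w13) and nest3
for n in ('w13','w17'):
    g=dict(np.load(n+'.npz'))['image'].mean(2)
    for y in (246,256,266):
        rw=cv2.GaussianBlur(g,(1,5),0)[y]; d=np.diff(rw); print(n,y,245+np.argmax(d[245:275]),360+np.argmin(d[360:390]))
```

```text
s,l,z [-32.5   0.3 105.2] tilt 28.2 plate x,z of centre -8.1 51.1 rms 1.48
w13 246 273 371
w13 256 273 386
w13 266 245 360
w17 246 255 376
w17 256 273 377
w17 266 273 360
```

Each cup adds about 28 mm, so all three look home. I'll do one gentle grip-and-press along the axis to confirm.

servo_tool --targets '[[[0,0,0],0],[[0,0,0],0],[[0,0,0],0],[[0,0,0],0],[[0,0,0],0]]' --fingers 0 --grip_force 20

```text
clock: 34.05
tcp_pos: [0.5748, -0.0544, 0.1145]
tcp_rot: [[-0.974, 0.227, 0.0], [0.227, 0.974, -0.0], [-0.0, 0.0, -1.0]]
force: [-2.6, 0.1, 2.9]
gripper_width: 0.0572
grip_force: 22.1
```

servo_tool --targets '[[[0.0016,-0.0004,-0.0029],0],[[0.0016,-0.0004,-0.0029],0],[[0,0,0],0]]'

```text
clock: 34.42
tcp_pos: [0.5749, -0.0544, 0.1144]
tcp_rot: [[-0.974, 0.226, -0.002], [0.226, 0.974, 0.0], [0.002, -0.0, -1.0]]
force: [-11.3, 2.5, 18.6]
gripper_width: 0.057
grip_force: 23.8
```

servo_tool --targets '[[[0,0,0],0],[[0,0,0],0],[[0,0,0],0],[[0,0,0],0]]' --fingers 1

```text
clock: 34.92
tcp_pos: [0.5756, -0.0547, 0.1123]
tcp_rot: [[-0.974, 0.227, -0.0], [0.227, 0.974, 0.0], [0.0, 0.0, -1.0]]
force: [0.9, -0.2, 0.1]
gripper_width: 0.0855
grip_force: 0.0
```

Run:
```python
from pose import *
st(); f=grab('wrist');np.savez('w18.npz',**f); prof(f); rows(f,(245,260))
```

```text
34.92 [ 0.5756 -0.0547  0.1123] F [ 0.9 -0.2  0.1] M [ 0.03  0.02 -0.  ] s,l mm -58.3 -0.3
col [152, 151, 150, 149, 147, 147, 146, 145, 148, 153, 156, 93, 186, 142, 115, 197, 189, 160, 136, 137, 137, 167, 187, 187, 187, 187, 187, 187, 186, 187, 186, 186, 187, 185, 185, 182, 182, 179, 178, 170, 155, 118, 80, 63, 64, 62, 49]
245 [131, 131, 89, 78, 125, 126, 198, 69, 63, 59, 186, 186, 190, 191, 193, 191, 192, 191, 189, 183, 182, 186, 185, 192, 190, 191, 191, 190, 190, 192, 186, 186, 185, 184, 188, 187, 186, 176, 82, 67, 60, 184, 129, 122, 52, 131, 113, 107]
260 [142, 146, 46, 128, 124, 161, 183, 64, 64, 106, 189, 195, 76, 82, 82, 100, 120, 178, 180, 180, 184, 183, 185, 182, 180, 182, 185, 180, 184, 182, 182, 129, 105, 91, 89, 88, 193, 183, 150, 66, 65, 160, 177, 123, 112, 43, 113, 117]
```

Under a push of about 21 N along the axis nothing moved, so the stack is fully home. Retreating and handing in.

servo_tool --targets '[[[0,0,0.06],0],[[0,0,0.12],0],[[0,0,0.17],0],[[0,0,0.15],0],[[0,0,0],0],[[0,0,0],0]]'

```text
clock: 35.72
tcp_pos: [0.5756, -0.0546, 0.2632]
tcp_rot: [[-0.974, 0.227, 0.001], [0.227, 0.974, -0.0], [-0.001, -0.0, -1.0]]
force: [-0.7, -0.0, -0.8]
gripper_width: 0.0855
grip_force: 0.0
```

Run:
```python
from pose import *
st(); f=grab('wrist'); R=np.array([[-30,-29,66],[-30,29,66],[10,29,66],[38,9,66],[38,-9,66],[10,-29,66]])/1000
p=[-.0325,.0003,.1052,np.radians(29)]; uv=proj(f,model(p,R)); print(uv.round().tolist())
im=f['image'].mean(2); c=int(uv[:2,0].mean()); print([int(v) for v in im[int(uv[0,1])-15:int(uv[0,1])+30:3,c-6:c+6].mean(1)])
job.job_done()
```

```text
35.73 [ 0.5756 -0.0546  0.2632] F [-0.7 -0.  -0.8] M [-0.   -0.01 -0.03] s,l mm -58.3 -0.3
[[289.0, 178.0], [344.0, 178.0], [345.0, 215.0], [326.0, 243.0], [308.0, 243.0], [288.0, 215.0]]
[167, 167, 163, 164, 163, 170, 143, 126, 150, 207, 147, 150, 151, 144, 208]
the job is handed in; nothing more can be done
```

All three cups are stacked in the stand's cutout, spouts up the slope and fully home by measurement and a firm press; I handed the job in at about 36 s with the arm clear, having moved nothing else on purpose.

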